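# Hold the end board of a cutlery tray for screwing

## Task

The near end board has come off the wooden cutlery tray: set the tray square against the backstop of the pastry board, fit the loose end board back onto its open end with the divider ends in the two grooves, and press it home towards the backstop so that I can drive the screws. Hold the board near its middle, since I need both ends free, with a steady push of about 15 newtons (at least 8, at most 22), for at least three seconds, and finish your program while still holding and pressing: do not let go. Leave the jar, the screwdriver and the bottle opener where they are.

Things in the scene. Friction and masses are not known exactly. Their poses are not given: they have to be found in the camera images.
- pastry_board: Pale wooden counter-edge board, 428 (x) x 340 (y) x 22 mm, fixed; the lip at its near side hooks over the worktop's front edge, so from run to run it shifts only left or right and is never turned. Upper face at z = 0.022. Origin: at the level of the worktop, under the board, 210 mm from its far edge; x points away from the robot, y left, z up.
- backstop: Pale wooden bar fixed along the far edge of the pastry board, 340 long (y), 22 thick (x), 34 mm high above the board. Origin: middle of its near face (the face the tray is set against), at the level of the board's upper face; x away from the robot, y left, z up. A wall cabinet hangs over it, 0.45 m above the worktop and from about x = 0.55 on.
- tray: Loose brown wooden cutlery tray, about 0.4 kg, on the pastry board, short of the backstop and askew, open end towards the robot. 220 long (x), 230 wide (y), 66 mm high; base 6, side walls and far wall 10 thick, no near wall; two lengthwise dividers. Origin: centre of its underside; x points from the open end to the far wall, y left, z up. Slides when pushed or held by a wall or divider.
- tray_mouth (a point): Middle of the lower edge of the tray's open end: on the underside, in the plane where the side walls and base end, 110 mm from the tray's origin. Axes as the tray's.
- tray_far (a point): Middle of the lower edge of the tray's far wall, on its outer face, 110 mm from the tray's origin. Axes as the tray's.
- divider_left (a point): Top edge of the tray's left divider (y = +37 mm from the tray's middle), 50 mm above the underside and 35 mm in from the open end, a place to pinch it from above. The divider runs along x, is 8 mm thick, stands free 62 mm or more on either side, and its round nose ends 2 mm short of the open end. Axes as the tray's.
- divider_right (a point): The same point on the right divider (y = -37 mm).
- end_board: Loose end board, about 0.16 kg, same brown wood; starts upright on its long edge on the worktop left or right of the pastry board, turned roughly a quarter turn. 230 long (y), 66 high (z): outer layer 9 thick (x -9 to 0) with two screw holes near each end. Origin: middle of its lower edge, in the shoulder plane x = 0; x points to the inner face, z up. Fitted, origin and axes are tray_mouth's.
- end_board_grip (a point): Middle of the end board's top edge (66 mm above its origin, x = -1.5 mm), where it is 15 mm thick and can be pinched from above. Inner face: a raised panel 6 thick (x 0 to +6 mm), from 10 mm above the lower edge to the top, y -101 to +101, cut by two upright grooves 12 wide at y = -37 and +37 mm for the divider noses. Axes as the end board's.
- jar: Bystander: glass jar with a round lid, 70 mm across and 101 mm high, on the other side of the pastry board from the end board. Origin: centre of its underside.
- screwdriver: Bystander: screwdriver with a black handle lying on the worktop at the left. Origin: about its middle.
- opener: Bystander: bottle opener with a black handle, 174 mm long, lying on the worktop to the right, behind. Origin: about its middle.

How it is judged:
On the way:
1. the end board is fitted, the tray stands square against the backstop, and the board is pressed home within the force band for two seconds (x of tray_mouth in the frame of end_board between -0.003 and 0.002 m and y of tray_mouth in the frame of end_board between -0.004 and 0.004 m and z of tray_mouth in the frame of end_board between -0.0045 and 0.0045 m and angle between the x axis of end_board and the x axis of tray, either way round below 0.03 rad and angle between the z axis of end_board and the z axis of tray, either way round below 0.05 rad and angle between the x axis of tray and the x axis of pastry_board, either way round below 0.035 rad and x of tray_far in the frame of backstop above -0.003 m and contact force between end_board and tray between 8 and 22 N and contact force between tray and backstop above 3 N), for 2 s.
At the end, for the whole second after the job is handed in: Still held within 50 mm of its middle, the end board presses on the tray with 8 to 22 N (3 N or more reach the backstop), its origin within 2 mm (gap), 4 mm (sideways), 4.5 mm (height) and 0.03 rad of tray_mouth; the tray is within 3 mm of the backstop, square to 0.035 rad (all of step 1 and contact force between the fingers and end_board above 4 N and y of the grasp point in the frame of end_board between -0.05 and 0.05 m); the arm keeps its last pose, push and grip.
It fails at once if the jar is shifted by more than 30 mm or tipped over (distance of jar from where it was at the start of the episode above 0.03 m or angle between jar's own z axis and vertical above 0.6 rad).
It fails at once if the screwdriver is shifted by more than 30 mm (distance of screwdriver from where it was at the start of the episode above 0.03 m).
It fails at once if the bottle opener is shifted by more than 30 mm (distance of opener from where it was at the start of the episode above 0.03 m).
It also fails if it takes over 61 s, if anything falls off the work surface, if the arm or the gripper's body presses on something with over 40 N, if the wrist force passes 120 N, or if a joint passes its speed limit or range.

## Robot

A 6-joint arm with a two-finger parallel gripper is mounted at the origin on a cart in front of the work surface, level with it; the furniture and walls round the work are solid. World frame = base frame: x ahead of the robot, y to its left, z up, the work surface at z = 0. Lengths are in m, angles in rad, forces in N, time in s.
With the tool pointing down it reaches from about 0.35 to 0.975 m from the base axis. Payload 4.9 kg.
Tool frame: the origin (TCP) lies on the front face of the gripper's body, between the roots of the fingers; the fingertips stand 73 mm ahead of it and the grasp point (between the pads) lies 54 mm ahead of it; z points along the fingers, y is the line along which they close (so a half turn about z gives the same grasp; the last joint's range is limited). The gripper opens to 85 mm and grips with 20 to 120 N. Pads are 22 mm wide; open, the fingers measure 114 mm over their backs; the gripper's body (76 mm by 85 mm) begins 54 mm behind the grasp point. The pads swing forward as they close: fully open they stand 13 mm farther back than shut.
Start: joints at [-1.222, 0.053, 1.613, -0, 1.476, -0.119], TCP at [0.282, -0.558, 0.304] pointing down, gripper open.
Joint ranges: [-3.01, 3.01], [-1.01, 2.22], [0.06, 2.58], [-1.02, 4.17], [0.09, 2.62], [-3.14, 3.14]. Speed limits (rad/s): [2.57, 2.57, 3.14, 3.14, 3.14, 3.14].

## Interface

Orientations are given as a rotation vector (axis times angle).
In Python, from station import status, imaging, order gives the robot as it stands.
- The arm moves only by the tool arm_command, never from a script. Its argument "increments" is a list of rows, each an object with "slide": the shift along the tool's x, y, z in m, a list of three; "spin": the turn about the tool's z in degrees; "gripper": the opening, from -1 (shut) to 1 (fully open). In form: [{"slide": [x, y, z], "spin": spin, "gripper": gripper}, ...]. A call has 1 to 8 rows; each row is the pose to reach, as a shift and turn from the pose commanded when the call began, along the tool's axes at that moment; what a row does not reach only later rows make up. A row lasts 1/12 s, in which the tool goes at most 41.7 mm and 7.16 degrees, less where a joint would pass 70% of its speed; a pose out of reach is approached as far as the arm can. A call with a gripper value outside its range is refused whole. The fingers move at their own pace and stop on an object; "newtons" is the grip in N (left out, the last holds). Time passes only in rows, so rows that repeat a pose let the fingers close. It gives the time, the measured TCP pose, the force, the opening and the grip force at its end, in the units of the state.
- status.get_obs(): the state, without advancing time (a new reading comes with each control period).
- imaging.get_image(name): name is "scene" or "side" or "wrist"; returns a dict with "frame" (420x560x3 uint8, red, green, blue), "vfov" (degrees; the focal length in pixels is half the picture's height over the tangent of half this angle, whatever the lens; pixels are square), "cx", "cy" (the principal point, pixels), "view" (4x4, takes a point from world to camera coordinates); the wrist camera has in their place "mount" (4x4, takes a point from camera to tool coordinates, whose origin is the TCP and whose axes are the flange's). Camera axes: x right, y up, looking along -z (the intrinsics and any distortion apply to the point x, -y, -z); pixel columns grow to the right and rows downward; lengths in m; the calibration is good to about 2 mm. A picture is of the moment at which its call begins: read the wrist's pose just before it. There is no depth.
- order.finish_job(): hands the job in; it is judged then, once.
The state is a dict: "t": time; "q": joint angles; "dq": joint speeds; "effort": joint torques, N m; "tool_pos": TCP position; "tool_rot": TCP orientation; "contact_force": force on the tool from outside, world axes, zero at the start; "wrist_torque": the same for the moment, N m; "opening": finger opening in m; "grip_force": force on a finger pad.
Only numpy, scipy, OpenCV 4.12 (cv2) and the standard library are available. Lean on these libraries where they do the work, as an engineer would, in place of code of your own. Each camera call takes 0.05 s, during which the arm holds its last target. There are 200 camera calls.

## Working session

There is one attempt and no reset: what is moved stays moved. The work goes in short steps, Python scripts to look and compute and a tool call to move; the robot and the scene stay as the last step left them, time stands still between calls to the robot, and variables do not carry over. Pictures are saved under pics/ and viewed, at most 10 in all, crops included, and the job is handed in when it is done.

Besides the shell and the picture viewer there is one more tool, called after "Request:" as a command line: name --argument value ..., lists and objects as JSON in quotes. arm_command: Moves the arm, as the interface text tells. Its arguments: {"type":"object","properties":{"increments":{"type":"array","items":{"type":"object","properties":{"slide":{"type":"array","items":{"type":"number"}},"spin":{"type":"number"},"gripper":{"type":"number"}}}},"newtons":{"type":"number"}},"required":["increments"]}

```bash
mkdir -p pics; ls; python3 - <<'E'
from station import status, imaging
import cv2, numpy as np
o=status.get_obs(); print({k:np.round(v,4) for k,v in o.items()})
for n in ["scene","side"]:
    d=imaging.get_image(n); cv2.imwrite(f"pics/{n}0.png",d["frame"][:,:,::-1])
    print(n,d["vfov"],d["cx"],d["cy"],np.round(d["view"],4).tolist(),[k for k in d])
    np.savez(f"{n}0.npz",frame=d["frame"],view=d["view"],vfov=d["vfov"],c=[d["cx"],d["cy"]])
d=imaging.get_image("wrist");print({k:v for k,v in d.items() if k!="frame"})
E
```

```text
pics
{'t': np.float64(0.0), 'q': array([-1.222 ,  0.0534,  1.6143,  0.    ,  1.476 , -0.119 ]), 'dq': array([ 0.0009, -0.002 ,  0.0001, -0.0012,  0.0014,  0.0003]), 'effort': array([-5.00000e-04, -3.93678e+01, -3.70178e+01, -2.00000e-04,
        7.20000e-03, -0.00000e+00]), 'tool_pos': array([ 0.2817, -0.5574,  0.3026]), 'tool_rot': array([-3.054e+00, -7.276e-01,  3.000e-04]), 'contact_force': array([ 0.271 ,  0.1938, -0.503 ]), 'wrist_torque': array([ 0.0368, -0.0099, -0.0202]), 'grip_force': np.float64(0.0), 'opening': np.float64(0.0854)}
scene 43.23815243410932 281.40044250261246 207.1652879460417 [[-0.5021, -0.8648, 0.0007, 0.3244], [0.722, -0.4187, 0.5508, -0.3559], [-0.476, 0.2771, 0.8346, -1.3711], [0.0, 0.0, 0.0, 1.0]] ['frame', 'vfov', 'cx', 'cy', 'view']
side 43.928343647537226 286.61036261272386 208.44025194338388 [[0.9694, -0.2455, -0.0031, -0.4795], [0.1417, 0.5494, 0.8235, -0.1574], [-0.2004, -0.7987, 0.5673, -1.6664], [0.0, 0.0, 0.0, 1.0]] ['frame', 'vfov', 'cx', 'cy', 'view']
{'vfov': 70.29643834420244, 'cx': 278.48529373415795, 'cy': 205.49096820890307, 'mount': array([[ 5.21564636e-04,  9.57814803e-01,  2.87385683e-01,
         7.35948103e-02],
       [ 9.99999855e-01, -4.61209441e-04, -2.77715053e-04,
         2.46602179e-04],
       [-1.33454598e-04,  2.87385787e-01, -9.57814905e-01,
        -7.03039130e-02],
       [ 0.00000000e+00,  0.00000000e+00,  0.00000000e+00,
         1.00000000e+00]])}
```

```bash
python3 -c "
import cv2
for n in ['scene','side']: cv2.imwrite(f'pics/{n}0b.png',cv2.resize(cv2.imread(f'pics/{n}0.png'),(800,600),interpolation=cv2.INTER_CUBIC))"
```

```text
(no output)
```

View pics/scene0b.png

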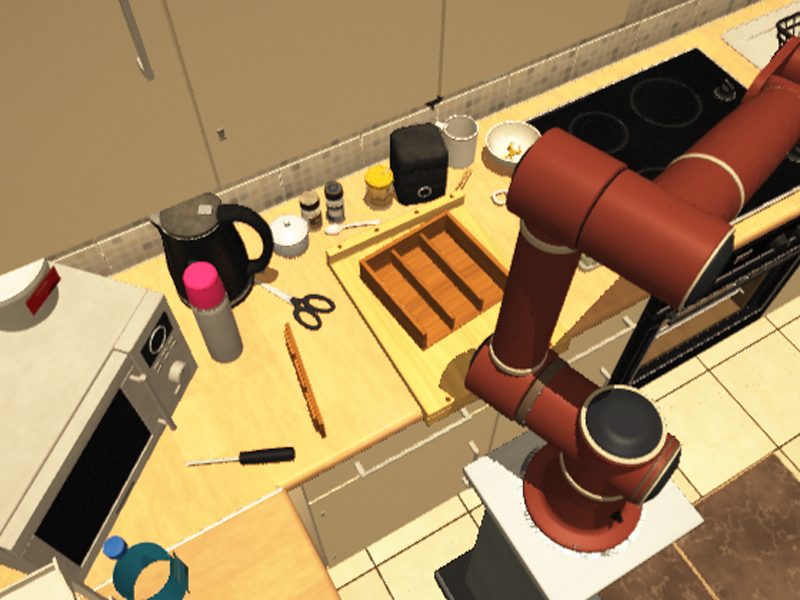

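View pics/side0b.png

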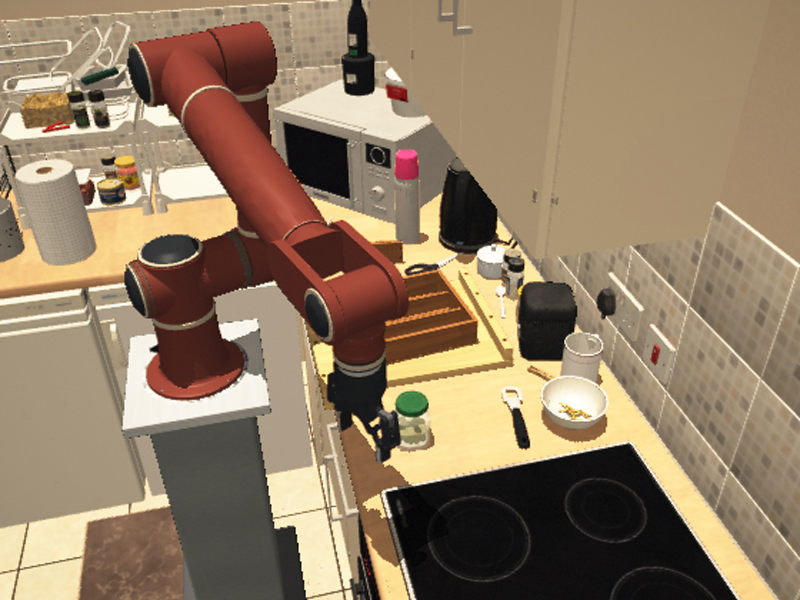

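```bash
cat > h.py <<'E'
import numpy as np, cv2
from scipy.spatial.transform import Rotation as R
from scipy.optimize import least_squares
def foc(v,H=420): return H/2/np.tan(np.radians(v)/2)
class Cam:
    def __init__(s,view,vfov,cx,cy): s.V=np.array(view); s.f=foc(vfov); s.cx=cx; s.cy=cy
    def proj(s,P):
        p=np.atleast_2d(P)@s.V[:3,:3].T+s.V[:3,3]
        return np.c_[s.cx+s.f*p[:,0]/-p[:,2], s.cy-s.f*p[:,1]/-p[:,2]]
    def unproj(s,uv,z):
        uv=np.atleast_2d(uv).astype(float); d=np.c_[(uv[:,0]-s.cx)/s.f,-(uv[:,1]-s.cy)/s.f,-np.ones(len(uv))]@s.V[:3,:3]
        c=-s.V[:3,:3].T@s.V[:3,3]; t=(np.broadcast_to(z,len(uv))-c[2])/d[:,2]
        return c+t[:,None]*d
def load(n): 
    a=np.load(n); return Cam(a["view"],float(a["vfov"]),*a["c"])
def wrist(obs,d):
    T=np.eye(4);T[:3,:3]=R.from_rotvec(obs["tool_rot"]).as_matrix();T[:3,3]=obs["tool_pos"]
    return Cam(np.linalg.inv(T@d["mount"]),d["vfov"],d["cx"],d["cy"])
def place(P,x,y,yaw,z=0):
    c,s=np.cos(yaw),np.sin(yaw);P=np.atleast_2d(P);return np.c_[x+c*P[:,0]-s*P[:,1],y+s*P[:,0]+c*P[:,1],z+P[:,2]]
E
python3 - <<'E'
from h import *
np.set_printoptions(precision=4,suppress=True)
s=load("scene0.npz");k=.7
def u(l,z):print(s.unproj(np.array(l)*k,z))
print("tray top FL,FR,NL");u([(361,264),(446,213),(426,322)],.088)
print("tray bottom NL");u([(428,348)],.022)
print("end board top ends");u([(288,325),(318,427)],.066); print("bottom near");u([(323,436)],0)
print("board near-left, backstop top far left, right");u([(427,415)],.022);u([(328,250),(464,197)],.056)
print("screwdriver ends, spray base, scissors");u([(188,463),(294,455),(228,360),(305,325)],0)
e=load("side0.npz")
print("jar",e.unproj(np.array([(413,443)])*k,0), e.unproj(np.array([(412,400)])*k,.1))
print("tray topFR side",e.unproj(np.array([(476,323)])*k,.088))
E
```

```text
tray top FL,FR,NL
[[ 0.5907  0.1288  0.088 ]
 [ 0.6178 -0.0922  0.088 ]
 [ 0.4056  0.0859  0.088 ]]
tray bottom NL
[[0.3853 0.0914 0.022 ]]
end board top ends
[[0.5471 0.3167 0.066 ]
 [0.3244 0.3626 0.066 ]]
bottom near
[[0.3321 0.3549 0.    ]]
board near-left, backstop top far left, right
[[0.2621 0.1683 0.022 ]]
[[ 0.6789  0.1621  0.056 ]
 [ 0.6584 -0.1666  0.056 ]]
screwdriver ends, spray base, scissors
[[0.4098 0.5952 0.    ]
 [0.3254 0.4188 0.    ]
 [0.5735 0.4462 0.    ]
 [0.5699 0.2762 0.    ]]
jar [[ 0.4147 -0.3445  0.    ]] [[ 0.4167 -0.3288  0.1   ]]
tray topFR side [[ 0.6204 -0.1077  0.088 ]]
```

Request:
arm_command --increments '[{"slide": [0.18,-0.21,-0.03],"spin": 9},{"slide": [0.18,-0.21,-0.03],"spin": 9},{"slide": [0.18,-0.21,-0.03],"spin": 9},{"slide": [0.18,-0.21,-0.03],"spin": 9},{"slide": [0.18,-0.21,-0.03],"spin": 9},{"slide": [0.36,-0.43,-0.05],"spin": 19},{"slide": [0.36,-0.43,-0.05],"spin": 19},{"slide": [0.36,-0.43,-0.05],"spin": 19}]'

```text
validation failed for argument at $.in...
```

Request:
arm_command --increments '[{"slide": [0.18,-0.21,-0.03],"spin": 9,"gripper": 1},{"slide": [0.18,-0.21,-0.03],"spin": 9,"gripper": 1},{"slide": [0.18,-0.21,-0.03],"spin": 9,"gripper": 1},{"slide": [0.18,-0.21,-0.03],"spin": 9,"gripper": 1},{"slide": [0.18,-0.21,-0.03],"spin": 9,"gripper": 1},{"slide": [0.36,-0.43,-0.05],"spin": 19,"gripper": 1},{"slide": [0.36,-0.43,-0.05],"spin": 19,"gripper": 1},{"slide": [0.36,-0.43,-0.05],"spin": 19,"gripper": 1}]' --newtons 40

```text
t: 0.82
tool_pos: [0.3582, -0.235, 0.3358]
tool_rot: [-3.135, -0.209, -0.0]
contact_force: [0.9, 0.2, -0.0]
opening: 0.0854
grip_force: 0.0
```

Request:
arm_command --increments '[{"slide": [0.08,-0.22,-0.01],"spin": 0,"gripper": 1},{"slide": [0.08,-0.22,-0.01],"spin": 0,"gripper": 1},{"slide": [0.08,-0.22,-0.01],"spin": 0,"gripper": 1},{"slide": [0.08,-0.22,-0.01],"spin": 0,"gripper": 1},{"slide": [0.08,-0.22,-0.01],"spin": 0,"gripper": 1},{"slide": [0.08,-0.22,-0.01],"spin": 0,"gripper": 1},{"slide": [0.08,-0.22,-0.01],"spin": 0,"gripper": 1},{"slide": [0.08,-0.22,-0.01],"spin": 0,"gripper": 1}]'

```text
t: 1.48
tool_pos: [0.4077, -0.0068, 0.3458]
tool_rot: [3.134, 0.219, -0.001]
contact_force: [-0.5, 0.6, -0.9]
opening: 0.0856
grip_force: 0.0
```

```bash
cat >> h.py <<'E'
def snap(tag):
    from station import status, imaging
    import pickle
    o=status.get_obs(); d=imaging.get_image("wrist"); pickle.dump((o,d),open(tag+".pkl","wb"))
    cv2.imwrite(f"pics/{tag}.png",cv2.resize(d["frame"][:,:,::-1],(800,600),interpolation=cv2.INTER_CUBIC))
    return o,wrist(o,d)
def lw(tag):
    import pickle; o,d=pickle.load(open(tag+".pkl","rb")); return wrist(o,d)
E
python3 -c "
from h import *
o,c=snap('w1');print(o['tool_pos'],o['tool_rot'])"
```

```text
[ 0.4076852  -0.00684098  0.3457811 ] [ 3.13363708e+00  2.19321496e-01 -5.28942020e-04]
```

View pics/w1.png

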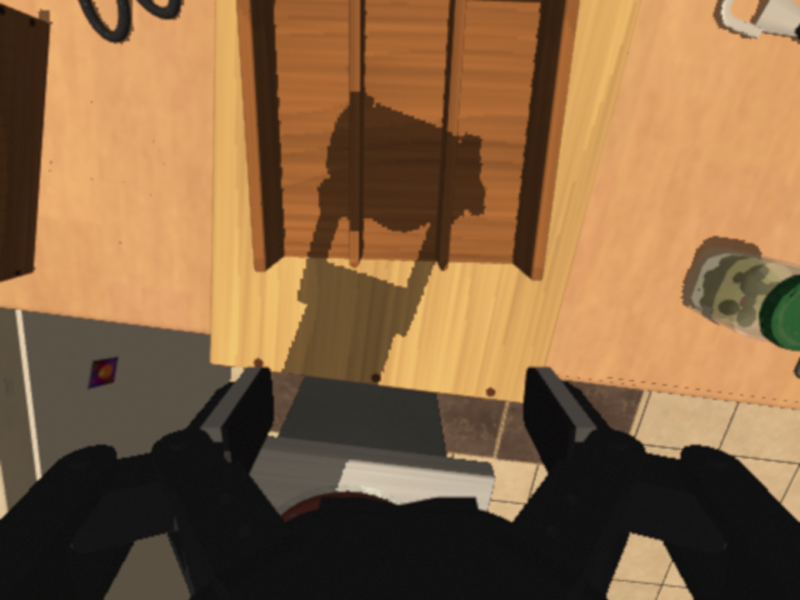

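```bash
python3 - <<'E'
from h import *
np.set_printoptions(precision=4,suppress=True)
c=lw("w1");k=.7
P=c.unproj(np.array([(256,271),(543,279)])*k,.088);d=P[0]-P[1];print(P,np.linalg.norm(d),"mouth",P.mean(0),"yaw",np.arctan2(-d[0],d[1]))
Q=c.unproj(np.array([(350,20),(350,255),(458,20),(440,255)])*k,.072);print("div tops edge",Q, np.arctan2(*(Q[0]-Q[1])[1::-1]),np.arctan2(*(Q[2]-Q[3])[1::-1]))
Q=c.unproj(np.array([(240,0),(256,271),(578,0),(543,279)])*k,.088);print("walls", np.arctan2(*(Q[0]-Q[1])[1::-1]),np.arctan2(*(Q[2]-Q[3])[1::-1]))
print("board left/right edge y at z .022",c.unproj(np.array([(211,362),(215,100),(549,400),(622,100)])*k,.022))
E
```

```text
[[ 0.3859  0.1032  0.088 ]
 [ 0.4112 -0.1233  0.088 ]] 0.2278468633607184 mouth [ 0.3985 -0.01    0.088 ] yaw 0.11149683056101246
div tops edge [[ 0.5735  0.0505  0.072 ]
 [ 0.4056  0.0323  0.072 ]
 [ 0.5842 -0.0251  0.072 ]
 [ 0.4159 -0.0409  0.072 ]] 0.10798285419729775 0.09342383713150842
walls 0.10196388583929171 0.11691655201876588
board left/right edge y at z .022 [[ 0.2652  0.1642  0.022 ]
 [ 0.5118  0.1645  0.022 ]
 [ 0.2706 -0.1858  0.022 ]
 [ 0.5601 -0.1779  0.022 ]]
```

Request:
arm_command --increments '[{"slide": [0.027,-0.034,0.05],"spin": 1.8,"gripper": 1},{"slide": [0.027,-0.034,0.09],"spin": 1.8,"gripper": 1},{"slide": [0.027,-0.034,0.13],"spin": 1.8,"gripper": 1},{"slide": [0.027,-0.034,0.17],"spin": 1.8,"gripper": 1},{"slide": [0.027,-0.034,0.18],"spin": 1.8,"gripper": 1},{"slide": [0.027,-0.034,0.18],"spin": 1.8,"gripper": 1},{"slide": [0.027,-0.034,0.18],"spin": 1.8,"gripper": 1}]'

```text
t: 2.12
tool_pos: [0.429, 0.0283, 0.1648]
tool_rot: [-3.137, -0.161, 0.006]
contact_force: [0.1, -0.9, 0.9]
opening: 0.0853
grip_force: 0.0
```

Request:
arm_command --increments '[{"slide": [0,-0.002,0.03],"spin": -0.3,"gripper": 1},{"slide": [0,-0.002,0.051],"spin": -0.3,"gripper": 1},{"slide": [0,-0.002,0.051],"spin": -0.3,"gripper": 1},{"slide": [0,-0.002,0.051],"spin": -0.3,"gripper": 0},{"slide": [0,-0.002,0.051],"spin": -0.3,"gripper": -1},{"slide": [0,-0.002,0.051],"spin": -0.3,"gripper": -1},{"slide": [0,-0.002,0.051],"spin": -0.3,"gripper": -1},{"slide": [0,-0.002,0.051],"spin": -0.3,"gripper": -1}]' --newtons 40

```text
t: 2.78
tool_pos: [0.4306, 0.0312, 0.1164]
tool_rot: [3.136, 0.172, 0.004]
contact_force: [-0.0, 0.5, 0.3]
opening: 0.0254
grip_force: 0.0
```

Request:
arm_command --increments '[{"slide": [0,0,0.002],"spin": 0,"gripper": -1},{"slide": [0,0,0.002],"spin": 0,"gripper": -1},{"slide": [0,0,0.002],"spin": 0,"gripper": -1},{"slide": [0,0,0.002],"spin": 0,"gripper": -1},{"slide": [0,0,0.002],"spin": 0,"gripper": -1}]'

```text
t: 3.2
tool_pos: [0.4302, 0.0314, 0.1135]
tool_rot: [-3.137, -0.173, -0.002]
contact_force: [1.2, 1.2, 4.7]
opening: 0.0074
grip_force: 40.6
```

Request:
arm_command --increments '[{"slide": [0.0,0.0,0],"spin": 2,"gripper": -1},{"slide": [0.005,0.0005,0],"spin": 4,"gripper": -1},{"slide": [0.01,0.001,0],"spin": 6.3,"gripper": -1},{"slide": [0.015,0.0016,0],"spin": 6.3,"gripper": -1},{"slide": [0.02,0.0022,0],"spin": 6.3,"gripper": -1},{"slide": [0.025,0.0027,0],"spin": 6.3,"gripper": -1},{"slide": [0.03,0.0033,0],"spin": 6.3,"gripper": -1},{"slide": [0.03,0.0033,0],"spin": 6.3,"gripper": -1}]'

```text
t: 3.87
tool_pos: [0.46, 0.0312, 0.1135]
tool_rot: [3.141, -0.001, -0.003]
contact_force: [-3.1, 0.1, 7.6]
opening: 0.0072
grip_force: 41.3
```

```bash
python3 -c "
from h import *
from station import imaging
d=imaging.get_image('scene'); f=d['frame'][110:270,200:400,::-1]; cv2.imwrite('pics/s1.png',cv2.resize(f,(750,600),interpolation=cv2.INTER_CUBIC))"
```

```text
(no output)
```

View pics/s1.png

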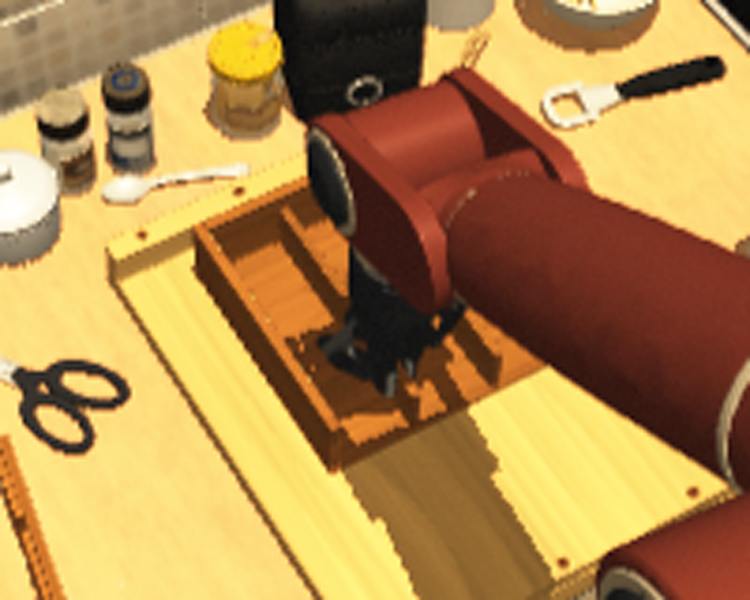

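Request:
arm_command --increments '[{"slide": [0.001,0,-0.001],"spin": 0,"gripper": -1},{"slide": [0.002,0,-0.001],"spin": 0,"gripper": -1},{"slide": [0.003,0,-0.001],"spin": 0,"gripper": -1},{"slide": [0.004,0,-0.001],"spin": 0,"gripper": -1},{"slide": [0.005,0,-0.001],"spin": 0,"gripper": -1},{"slide": [0.006,0,-0.001],"spin": 0,"gripper": -1},{"slide": [0.007,0,-0.001],"spin": 0,"gripper": -1},{"slide": [0.008,0,-0.001],"spin": 0,"gripper": -1}]'

```text
t: 4.58
tool_pos: [0.4667, 0.0314, 0.1135]
tool_rot: [-3.141, 0.001, 0.006]
contact_force: [-6.5, -0.5, 5.8]
opening: 0.0075
grip_force: 41.0
```

Request:
arm_command --increments '[{"slide": [0.001,0,0],"spin": 0,"gripper": -1},{"slide": [0.002,0,0],"spin": 0,"gripper": -1},{"slide": [0.003,0,0],"spin": 0,"gripper": -1},{"slide": [0.004,0,0],"spin": 0,"gripper": -1},{"slide": [0.004,0,0],"spin": 0,"gripper": -1}]'

```text
t: 5.0
tool_pos: [0.471, 0.0313, 0.1135]
tool_rot: [-3.142, 0.001, 0.005]
contact_force: [-4.9, -0.7, 5.3]
opening: 0.0079
grip_force: 40.8
```

Request:
arm_command --increments '[{"slide": [0.001,0,0],"spin": 0,"gripper": -1},{"slide": [0.002,0,0],"spin": 0,"gripper": -1},{"slide": [0.003,0,0],"spin": 0,"gripper": -1},{"slide": [0.004,0,0],"spin": 0,"gripper": -1},{"slide": [0.005,0,0],"spin": 0,"gripper": -1},{"slide": [0.006,0,0],"spin": 0,"gripper": -1}]'

```text
t: 5.5
tool_pos: [0.4768, 0.0313, 0.1135]
tool_rot: [-3.141, 0.001, 0.006]
contact_force: [-5.3, 0.1, 5.5]
opening: 0.0074
grip_force: 41.0
```

Request:
arm_command --increments '[{"slide": [0.001,0,0],"spin": 0,"gripper": -1},{"slide": [0.002,0,0],"spin": 0,"gripper": -1},{"slide": [0.003,0,0],"spin": 0,"gripper": -1},{"slide": [0.004,0,0],"spin": 0,"gripper": -1},{"slide": [0.005,0,0],"spin": 0,"gripper": -1},{"slide": [0.006,0,0],"spin": 0,"gripper": -1}]'

```text
t: 6.0
tool_pos: [0.4824, 0.0314, 0.1135]
tool_rot: [-3.142, 0.0, 0.008]
contact_force: [-11.4, -0.3, 11.0]
opening: 0.0073
grip_force: 41.7
```

```bash
python3 -c "
from h import *
from station import imaging
d=imaging.get_image('scene'); f=d['frame'][140:260,220:380,::-1]; cv2.imwrite('pics/s2.png',cv2.resize(f,(800,600),interpolation=cv2.INTER_CUBIC))"
```

```text
(no output)
```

View pics/s2.png

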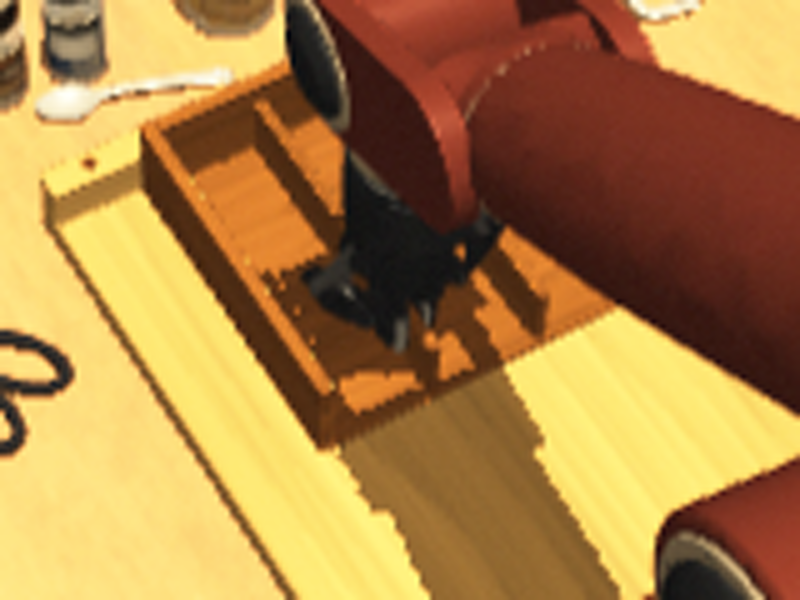

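Request:
arm_command --increments '[{"slide": [0.001,0,0],"spin": 0,"gripper": -1},{"slide": [0.001,0,0],"spin": 0,"gripper": -1},{"slide": [0.0,0,0],"spin": 0,"gripper": 0.8},{"slide": [0.0,0,0],"spin": 0,"gripper": 0.8},{"slide": [0,0,0],"spin": 0,"gripper": 0.8},{"slide": [0,0,-0.01],"spin": 0,"gripper": 0.8},{"slide": [0,0,-0.04],"spin": 0,"gripper": 0.8},{"slide": [-0.02,0,-0.08],"spin": 0,"gripper": 0.8}]'

```text
t: 6.72
tool_pos: [0.4652, 0.0312, 0.1905]
tool_rot: [-3.141, 0.0, 0.006]
contact_force: [0.1, 0.1, 1.5]
opening: 0.0766
grip_force: 0.0
```

Request:
arm_command --increments '[{"slide": [-0.03,-0.08,-0.04],"spin": 0,"gripper": 0.8},{"slide": [-0.05,-0.16,-0.14],"spin": 0,"gripper": 0.8},{"slide": [-0.05,-0.16,-0.14],"spin": 0,"gripper": 0.8},{"slide": [-0.05,-0.16,-0.14],"spin": 0,"gripper": 0.8},{"slide": [-0.05,-0.16,-0.14],"spin": 0,"gripper": 0.8},{"slide": [-0.05,-0.16,-0.14],"spin": 0,"gripper": 0.8},{"slide": [-0.05,-0.16,-0.14],"spin": 0,"gripper": 0.8},{"slide": [-0.05,-0.16,-0.14],"spin": 0,"gripper": 0.8}]'

```text
t: 7.38
tool_pos: [0.4152, 0.1912, 0.3312]
tool_rot: [3.141, 0.002, 0.001]
contact_force: [0.2, -0.3, -1.3]
opening: 0.0765
grip_force: 0.0
```

```bash
python3 -c "
from h import *
o,c=snap('w2');print(o['tool_pos'],o['tool_rot'],o['t'])"
```

```text
[0.41522991 0.19119398 0.33121023] [3.14100038e+00 1.72807942e-03 1.08639438e-03] 7.3833
```

View pics/w2.png

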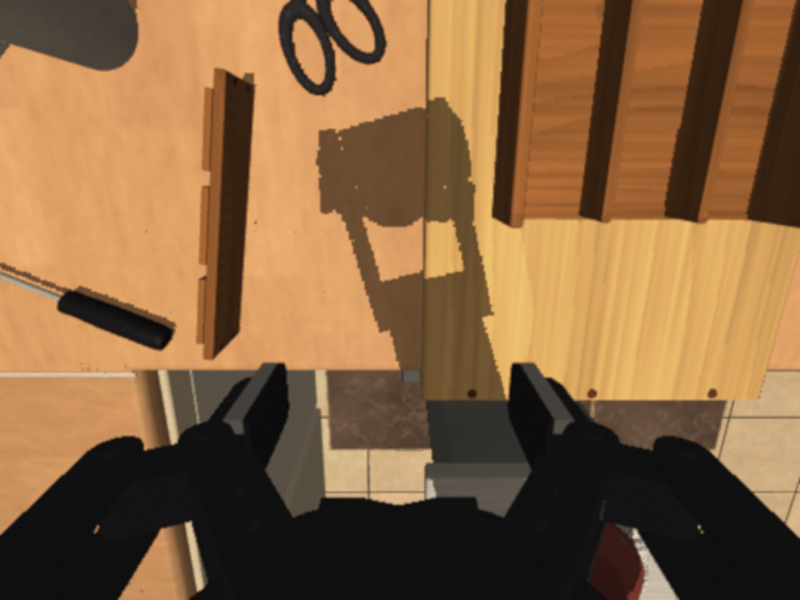

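```bash
python3 - <<'E'
from h import *
from station import status
np.set_printoptions(precision=4,suppress=True)
print(status.get_obs()["q"])
c=lw("w2");k=.7
def ln(a,b,z):
    P=c.unproj(np.array([a,b])*k,z);d=P[0]-P[1];print(P.ravel(),"len",np.linalg.norm(d),"ang",np.arctan2(d[1],d[0]),"mid",P.mean(0));return P
print("panel inner edge");ln((206,88),(198,343),.066)
print("shoulder line ends");ln((216,68),(204,358),.066)
print("outer line ends");ln((227,72),(214,357),.066)
print("grooves mid");ln((207,178),(202,271),.066)
print("tray top wall outer");ln((527,0),(511,227),.088)
print("tray top wall inner");ln((540,0),(522,226),.088)
print("div L");ln((633,0),(605,222),.072)
E
python3 -c "
import cv2
f=cv2.imread('pics/w2.png');a=cv2.resize(f[50:370,170:270],(187,600));b=cv2.resize(f[0:240,480:725],(612,600));cv2.imwrite('pics/w2c.png',cv2.hconcat([a,b]))"
```

```text
[ 0.2676 -0.3811  1.9542 -0.0006  1.5705  1.8386]
panel inner edge
[0.5423 0.3289 0.066  0.3442 0.361  0.066 ] len 0.20066604677708813 ang -0.16039664687604044 mid [0.4433 0.3449 0.066 ]
shoulder line ends
[0.5553 0.3202 0.066  0.3303 0.3577 0.066 ] len 0.22810730175643648 ang -0.16506725718466547 mid [0.4428 0.3389 0.066 ]
outer line ends
[0.5527 0.3127 0.066  0.3312 0.3489 0.066 ] len 0.22445388103362002 ang -0.16232101585407463 mid [0.442  0.3308 0.066 ]
grooves mid
[0.4799 0.3361 0.066  0.4072 0.3494 0.066 ] len 0.0738632396259921 ang -0.18040750725499877 mid [0.4436 0.3427 0.066 ]
tray top wall outer
[0.5903 0.109  0.088  0.4461 0.1079 0.088 ] len 0.14417904080987884 ang 0.0070876988673636695 mid [0.5182 0.1085 0.088 ]
tray top wall inner
[0.5903 0.1007 0.088  0.4469 0.0999 0.088 ] len 0.1434481678468895 ang 0.005248834229499898 mid [0.5186 0.1003 0.088 ]
div L
[0.5956 0.0338 0.072  0.4479 0.0317 0.072 ] len 0.14772668322093863 ang 0.014120678512924539 mid [0.5217 0.0328 0.072 ]
```

View pics/w2c.png

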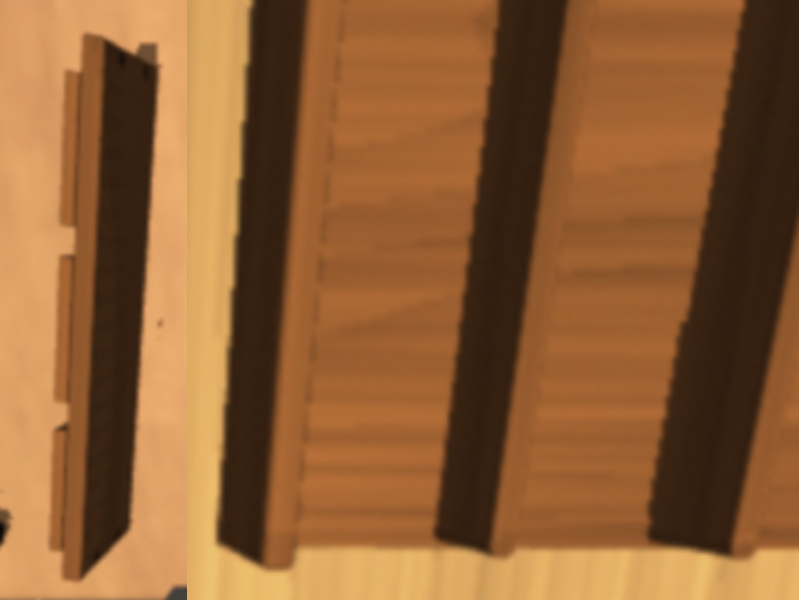

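Request:
arm_command --increments '[{"slide": [0.027,-0.147,0.05],"spin": -7,"gripper": 1},{"slide": [0.027,-0.147,0.05],"spin": -14,"gripper": 1},{"slide": [0.027,-0.147,0.05],"spin": -21,"gripper": 1},{"slide": [0.027,-0.147,0.05],"spin": -28,"gripper": 1},{"slide": [0.027,-0.147,0.05],"spin": -35,"gripper": 1},{"slide": [0.027,-0.147,0.05],"spin": -42,"gripper": 1},{"slide": [0.027,-0.147,0.05],"spin": -49,"gripper": 1},{"slide": [0.027,-0.147,0.05],"spin": -56,"gripper": 1}]'

```text
t: 8.1
tool_pos: [0.4422, 0.3365, 0.2777]
tool_rot: [2.77, 1.48, -0.009]
contact_force: [0.9, -0.0, 0.2]
opening: 0.0855
grip_force: 0.0
```

Request:
arm_command --increments '[{"slide": [0,0,0],"spin": -7,"gripper": 1},{"slide": [0,0,0],"spin": -14,"gripper": 1},{"slide": [0,0,0],"spin": -21,"gripper": 1},{"slide": [0,0,0],"spin": -28,"gripper": 1},{"slide": [0,0,0.0],"spin": -35,"gripper": 1},{"slide": [0,0,0],"spin": -42,"gripper": 1},{"slide": [0,0,0],"spin": -49,"gripper": 1},{"slide": [0,0,0],"spin": -56,"gripper": 1}]'

```text
t: 8.77
tool_pos: [0.4424, 0.3361, 0.2781]
tool_rot: [-1.751, -2.606, 0.007]
contact_force: [0.1, -0.6, 0.3]
opening: 0.0857
grip_force: 0.0
```

Request:
arm_command --increments '[{"slide": [0,0,0],"spin": -7,"gripper": 1},{"slide": [0,0,0],"spin": -14,"gripper": 1},{"slide": [0,0,0.0],"spin": -21,"gripper": 1},{"slide": [0,0,0.01],"spin": -28,"gripper": 1},{"slide": [0,0,0.02],"spin": -35,"gripper": 1},{"slide": [0,0,0.04],"spin": -42,"gripper": 1},{"slide": [0,0,0.06],"spin": -49,"gripper": 1},{"slide": [0,0,0.08],"spin": -58.7,"gripper": 1}]'

```text
t: 9.43
tool_pos: [0.4421, 0.336, 0.1978]
tool_rot: [-0.318, -3.122, 0.004]
contact_force: [0.2, -0.2, 0.2]
opening: 0.0856
grip_force: 0.0
```

Request:
arm_command --increments '[{"slide": [0,0.002,0.02],"spin": -2,"gripper": 1},{"slide": [0,0.002,0.04],"spin": -2,"gripper": 1},{"slide": [0,0.002,0.05],"spin": -2,"gripper": 1},{"slide": [0,0.002,0.05],"spin": -2,"gripper": 1}]'

```text
t: 9.77
tool_pos: [0.4407, 0.3376, 0.146]
tool_rot: [-0.272, -3.122, 0.009]
contact_force: [-1.1, 0.3, -0.1]
opening: 0.0856
grip_force: 0.0
```

```bash
python3 -c "
from h import *
o,c=snap('w3');r=R.from_rotvec(o['tool_rot']).as_matrix();print(o['tool_pos'],r[:,0])
import math
def P(y,x=-.0015,z=.066,X=.4427,Y=.338,b=1.409): return place([x+.0015,y,z],X,Y,b)
for y in(-.115,-.037,0,.037,.115): print(y,c.proj(P(y))/.7)
"
```

```text
[0.44073952 0.33755324 0.14603739] [-0.98491839  0.17287548  0.0070594 ]
-0.115 [[403.33563804 592.95857855]]
-0.037 [[401.87096384 449.21214056]]
0 [[401.04039402 367.69814097]]
0.037 [[400.09836141 275.2449304 ]]
0.115 [[397.63004582  32.99885757]]
```

View pics/w3.png

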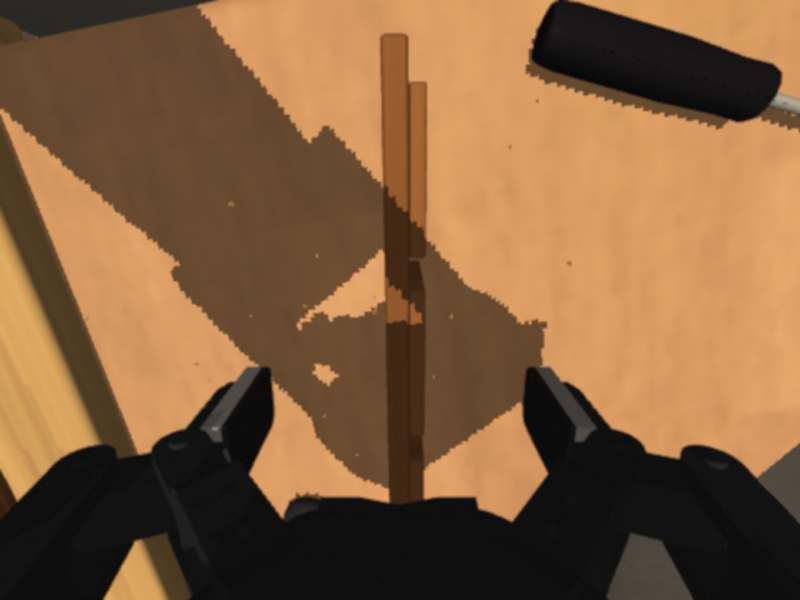

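Request:
arm_command --increments '[{"slide": [-0.002,0.001,0.02],"spin": 0,"gripper": 1},{"slide": [-0.002,0.001,0.043],"spin": 0,"gripper": 1},{"slide": [-0.002,0.001,0.043],"spin": 0,"gripper": 1},{"slide": [-0.002,0.001,0.043],"spin": 0,"gripper": 0},{"slide": [-0.002,0.001,0.043],"spin": 0,"gripper": -1},{"slide": [-0.002,0.001,0.043],"spin": 0,"gripper": -1},{"slide": [-0.002,0.001,0.043],"spin": 0,"gripper": -1},{"slide": [-0.002,0.001,0.043],"spin": 0,"gripper": -1}]' --newtons 70

```text
t: 10.48
tool_pos: [0.4454, 0.3413, 0.1096]
tool_rot: [0.269, 3.128, 0.002]
contact_force: [0.3, -0.1, 0.2]
opening: 0.0257
grip_force: 0.0
```

Request:
arm_command --increments '[{"slide": [0,0,0],"spin": 0,"gripper": -1},{"slide": [0,0,0],"spin": 0,"gripper": -1},{"slide": [0,0,0],"spin": 0,"gripper": -1},{"slide": [0,0,0],"spin": 0,"gripper": -1}]'

```text
t: 10.82
tool_pos: [0.4453, 0.3408, 0.1094]
tool_rot: [0.269, 3.129, -0.001]
contact_force: [-1.2, -2.2, 5.5]
opening: 0.0138
grip_force: 68.9
```

Request:
arm_command --increments '[{"slide": [0,0,-0.02],"spin": 0,"gripper": -1},{"slide": [0,0,-0.05],"spin": 0,"gripper": -1},{"slide": [0,0,-0.08],"spin": 0,"gripper": -1},{"slide": [0.003,-0.02,-0.11],"spin": 5,"gripper": -1},{"slide": [0.007,-0.05,-0.12],"spin": 11,"gripper": -1},{"slide": [0.01,-0.08,-0.12],"spin": 17,"gripper": -1},{"slide": [0.014,-0.11,-0.12],"spin": 23,"gripper": -1},{"slide": [0.017,-0.135,-0.12],"spin": 29,"gripper": -1}]'

```text
t: 11.48
tool_pos: [0.404, 0.2095, 0.228]
tool_rot: [-1.052, -2.96, 0.0]
contact_force: [-0.1, -0.3, -1.8]
opening: 0.0142
grip_force: 68.5
```

Request:
arm_command --increments '[{"slide": [-0.015,-0.02,0],"spin": 6,"gripper": -1},{"slide": [-0.035,-0.045,0],"spin": 12,"gripper": -1},{"slide": [-0.055,-0.07,0],"spin": 18,"gripper": -1},{"slide": [-0.075,-0.095,0],"spin": 25,"gripper": -1},{"slide": [-0.095,-0.12,0],"spin": 32,"gripper": -1},{"slide": [-0.118,-0.145,0],"spin": 39,"gripper": -1},{"slide": [-0.138,-0.168,0],"spin": 46,"gripper": -1},{"slide": [-0.138,-0.168,0],"spin": 50.5,"gripper": -1}]'

```text
t: 12.15
tool_pos: [0.407, -0.0105, 0.2281]
tool_rot: [2.22, 2.221, -0.002]
contact_force: [-0.0, 1.0, -0.8]
opening: 0.0141
grip_force: 68.5
```

```bash
python3 -c "
from h import *
o,c=snap('w4');r=R.from_rotvec(o['tool_rot']).as_matrix();print(o['t'],o['tool_pos'],r[:,0],o['q'])
p=o['tool_pos']; 
for y in (-.115,0,.115):
  print(y,c.proj([p[0],p[1]+y,p[2]-.0434])/.7)
print('tray wall NL, NR, divs',c.proj([[.4465,.109,.088],[.4465,-.121,.088],[.4485,.031,.072],[.4485,-.043,.072]])/.7)
"
```

```text
12.15 [ 0.40697199 -0.01052437  0.22811057] [-3.81926364e-04  9.99997780e-01 -2.07246732e-03] [-2.08137742e-01 -4.58399038e-01  2.17851864e+00 -1.96152905e-03
  1.42062784e+00 -2.08227476e-01]
-0.115 [[396.33911241 678.21171104]]
0 [[396.29581694 415.9355586 ]]
0.115 [[396.2226554  -27.26377929]]
tray wall NL, NR, divs [[486.43045421  55.29528482]
 [462.88746574 486.13988257]
 [475.16609843 227.40913059]
 [468.34501808 355.18800277]]
```

View pics/w4.png

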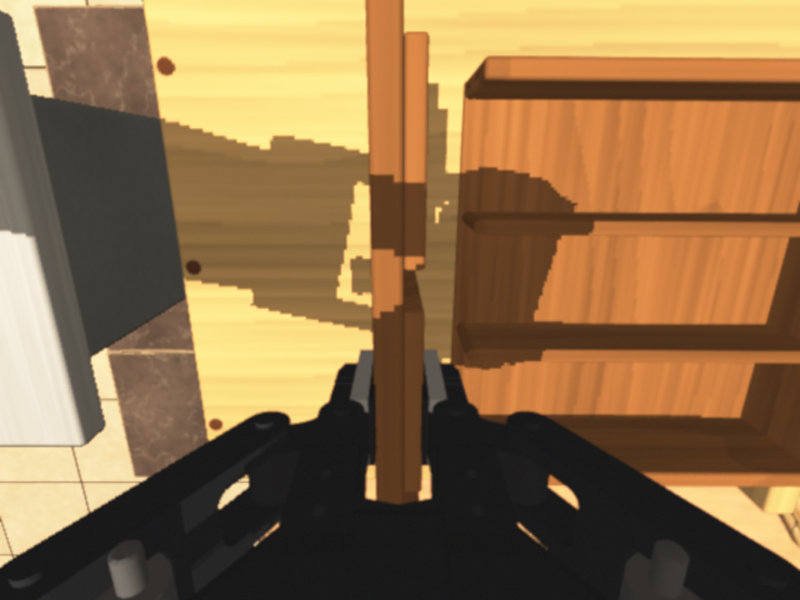

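```bash
python3 -c "
from h import *
c=lw('w4');P=c.unproj(np.array([(405,33),(428,33),(405,268),(424,268),(370,100),(402,100),(428,100),(374,320),(420,320)])*.7,.2281-.0434);print(np.round(P-[.4070,-.0105,0],4))"
python3 -c "
import cv2
f=cv2.imread('pics/w4.png');cv2.imwrite('pics/w4c.png',cv2.resize(f[0:360,340:520],None,fx=1.66,fy=1.66))"
```

```text
[[ 0.002   0.1029  0.1847]
 [ 0.0074  0.1029  0.1847]
 [ 0.0024  0.0463  0.1847]
 [ 0.0076  0.0463  0.1847]
 [-0.0065  0.0885  0.1847]
 [ 0.0014  0.0885  0.1847]
 [ 0.0077  0.0885  0.1847]
 [-0.0064  0.0311  0.1847]
 [ 0.0067  0.0311  0.1847]]
```

View pics/w4c.png

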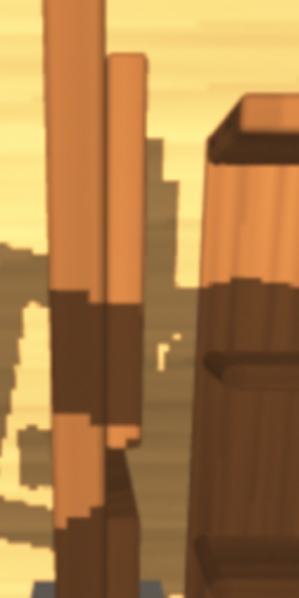

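Request:
arm_command --increments '[{"slide": [0.002,0,0.02],"spin": 0,"gripper": -1},{"slide": [0.002,0,0.05],"spin": 0,"gripper": -1},{"slide": [0.002,0,0.08],"spin": 0,"gripper": -1},{"slide": [0.002,0,0.09],"spin": 0,"gripper": -1},{"slide": [0.002,0,0.095],"spin": 0,"gripper": -1},{"slide": [0.002,0,0.095],"spin": 0,"gripper": -1},{"slide": [0.002,0,0.095],"spin": 0,"gripper": -1}]' --newtons 90

```text
t: 12.78
tool_pos: [0.4078, -0.0043, 0.1342]
tool_rot: [2.206, 2.235, 0.002]
contact_force: [-0.3, -0.2, -1.0]
opening: 0.0137
grip_force: 91.6
```

Request:
arm_command --increments '[{"slide": [-0.004,0.0,0.001],"spin": 0.6,"gripper": -1},{"slide": [-0.004,0.005,0.001],"spin": 0.6,"gripper": -1},{"slide": [-0.004,0.01,0.001],"spin": 0.6,"gripper": -1},{"slide": [-0.004,0.015,0.001],"spin": 0.6,"gripper": -1},{"slide": [-0.004,0.02,0.001],"spin": 0.6,"gripper": -1},{"slide": [-0.004,0.023,0.001],"spin": 0.6,"gripper": -1},{"slide": [-0.004,0.023,0.001],"spin": 0.6,"gripper": -1},{"slide": [-0.004,0.023,0.001],"spin": 0.6,"gripper": -1}]'

```text
t: 13.45
tool_pos: [0.4303, -0.0083, 0.1321]
tool_rot: [-2.22, -2.223, 0.0]
contact_force: [-0.9, -0.6, -1.8]
opening: 0.0135
grip_force: 91.7
```

```bash
python3 -c "
from h import *
o,c=snap('w5');r=R.from_rotvec(o['tool_rot']).as_matrix();print(o['t'],o['tool_pos'],r[:,0],o['contact_force'])
print('divs',c.proj([[.4485,.031,.072],[.4485,-.043,.072]])/.7)
"
python3 -c "
import cv2
f=cv2.imread('pics/w5.png');cv2.imwrite('pics/w5c.png',cv2.resize(f[0:400,340:580],None,fx=1.5,fy=1.5))"
```

```text
13.45 [ 0.43027828 -0.00831184  0.13214593] [-1.24006760e-03  9.99999226e-01  1.02699830e-04] [-0.93633035 -0.60554776 -1.8431978 ]
divs [[454.32476726 277.65748762]
 [446.25976148 473.40792234]]
```

View pics/w5c.png

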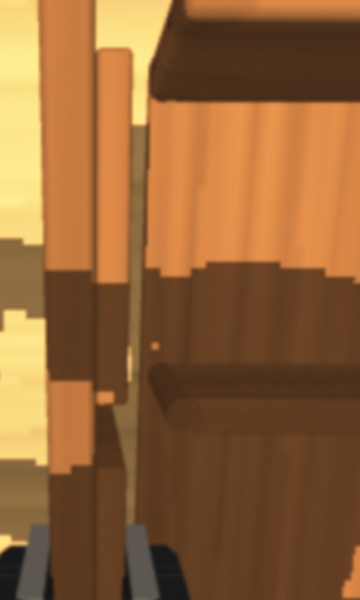

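```bash
python3 -c "
from h import *
c=lw('w5');z=.1321-.0434
P=c.unproj(np.array([(340+125/1.5,402/1.5),(340+124/1.5,466/1.5),(340+130/1.5,50/1.5)])*.7,z);print('groove edges, panel end',np.round(P,4))
print('div nose',np.round(c.unproj(np.array([(340+170/1.5,398/1.5),(340+170/1.5,430/1.5)])*.7,.072),4))
print('wall inner edge top .088',np.round(c.unproj(np.array([(340+187/1.5,20/1.5)])*.7,.088),4))"
```

```text
groove edges, panel end [[0.4376 0.0381 0.0887]
 [0.4377 0.0257 0.0887]
 [0.4373 0.0948 0.0887]]
div nose [[0.448  0.035  0.072 ]
 [0.4483 0.028  0.072 ]]
wall inner edge top .088 [[0.4462 0.0991 0.088 ]]
```

Request:
arm_command --increments '[{"slide": [0,0.0015,0],"spin": 0,"gripper": -1},{"slide": [0,0.003,0],"spin": 0,"gripper": -1},{"slide": [0,0.0045,0],"spin": 0,"gripper": -1},{"slide": [0,0.006,0],"spin": 0,"gripper": -1},{"slide": [0,0.0075,0],"spin": 0,"gripper": -1},{"slide": [0,0.009,0],"spin": 0,"gripper": -1},{"slide": [0,0.0105,0],"spin": 0,"gripper": -1},{"slide": [0,0.0115,0],"spin": 0,"gripper": -1}]'

```text
t: 14.17
tool_pos: [0.4418, -0.0083, 0.1323]
tool_rot: [2.22, 2.223, 0.0]
contact_force: [-0.3, -0.4, -0.5]
opening: 0.0138
grip_force: 91.7
```

Request:
arm_command --increments '[{"slide": [0,0.001,0],"spin": 0,"gripper": -1},{"slide": [0,0.0015,0],"spin": 0,"gripper": -1},{"slide": [0,0.002,0],"spin": 0,"gripper": -1},{"slide": [0,0.0025,0],"spin": 0,"gripper": -1},{"slide": [0,0.0025,0],"spin": 0,"gripper": -1}]'

```text
t: 14.58
tool_pos: [0.4435, -0.0085, 0.132]
tool_rot: [-2.22, -2.222, 0.003]
contact_force: [-5.0, -2.1, 1.7]
opening: 0.0136
grip_force: 92.1
```

Request:
arm_command --increments '[{"slide": [0,0.0005,0],"spin": 0,"gripper": -1},{"slide": [0,0.001,0],"spin": 0,"gripper": -1},{"slide": [0,0.001,0],"spin": 0,"gripper": -1},{"slide": [0,0.001,0],"spin": 0,"gripper": -1}]'

```text
t: 14.92
tool_pos: [0.4437, -0.0085, 0.1319]
tool_rot: [-2.218, -2.22, 0.006]
contact_force: [-9.3, -1.4, 4.0]
opening: 0.0133
grip_force: 92.7
```

Request:
arm_command --increments '[{"slide": [0,0.0007,0],"spin": 0,"gripper": -1},{"slide": [0,0.0014,0],"spin": 0,"gripper": -1},{"slide": [0,0.0014,0],"spin": 0,"gripper": -1},{"slide": [0,0.0014,0],"spin": 0,"gripper": -1},{"slide": [0,0.0014,0],"spin": 0,"gripper": -1},{"slide": [0,0.0014,0],"spin": 0,"gripper": -1}]'

```text
t: 15.42
tool_pos: [0.444, -0.0085, 0.1317]
tool_rot: [-2.216, -2.218, 0.011]
contact_force: [-15.7, -1.8, 9.3]
opening: 0.0137
grip_force: 93.3
```

```bash
python3 - <<'E'
from h import *
from station import status
np.set_printoptions(precision=4,suppress=True)
o,c=snap('w6');print(o['contact_force'],o['wrist_torque'],o['tool_pos'],o['tool_rot'])
import pickle
a=pickle.load(open('w5.pkl','rb'))[1]['frame'];b=pickle.load(open('w6.pkl','rb'))[1]['frame'];k=.7
# board shift in image (held board: w5 px 380-425 x 0-200 at 800 scale)
def tm(x0,x1,y0,y1):
    t=a[y0:y1,x0:x1];s=b[max(0,y0-15):y1+15,x0-60:x1+20]
    r=cv2.matchTemplate(s,t,cv2.TM_CCOEFF_NORMED);_,v,_,l=cv2.minMaxLoc(r)
    return v,(l[0]+x0-60-x0,l[1]+max(0,y0-15)-y0)
print("panel end",tm(262,292,16,60))
print("div L nose",tm(305,345,160,195))
print("wall end",tm(302,345,16,60))
print("pred nose px shift", (c.proj([.4485,.0315,.072])-lw('w5').proj([.4485,.0315,.072])), "wall",(c.proj([.4465,.099,.088])-lw('w5').proj([.4465,.099,.088])))
for r in (10,14,20): print(r,b[r,270:330].astype(int).sum(1).tolist())
E
```

```text
[-15.6655  -1.8253   9.2994] [-0.42    2.1954 -0.3742] [ 0.444  -0.0085  0.1317] [-2.2156 -2.2184  0.0108]
panel end (0.6842174530029297, (1, 15))
div L nose (0.7866265177726746, (1, 0))
wall end (0.7755729556083679, (-8, 0))
pred nose px shift [[-29.1265  -0.2178]] wall [[-39.6868  -1.2611]]
10 [390, 388, 388, 387, 386, 386, 391, 392, 396, 391, 367, 337, 296, 219, 155, 150, 150, 145, 144, 144, 142, 143, 140, 140, 140, 142, 142, 140, 142, 140, 141, 142, 140, 141, 141, 142, 144, 140, 142, 143, 145, 145, 149, 152, 151, 155, 155, 154, 155, 153, 154, 156, 154, 151, 152, 155, 156, 155, 155, 154]
14 [391, 388, 387, 386, 387, 388, 390, 390, 392, 389, 364, 333, 294, 217, 148, 127, 131, 134, 130, 131, 131, 128, 127, 129, 129, 129, 128, 132, 133, 131, 134, 135, 134, 139, 139, 137, 140, 140, 140, 139, 138, 139, 138, 138, 138, 140, 137, 139, 139, 139, 140, 139, 138, 140, 139, 140, 141, 140, 139, 139]
20 [391, 389, 388, 387, 386, 385, 390, 391, 393, 389, 363, 333, 292, 216, 161, 146, 145, 144, 143, 144, 145, 145, 145, 142, 144, 142, 143, 145, 146, 145, 142, 144, 145, 143, 141, 141, 142, 143, 142, 141, 142, 141, 142, 144, 146, 144, 141, 144, 143, 144, 144, 144, 143, 141, 145, 142, 144, 143, 144, 144]
```

```bash
python3 - <<'E'
import pickle,numpy as np
b=pickle.load(open('w6.pkl','rb'))[1]['frame']
from h import *
c=lw('w6');print(np.round(c.proj([[.4465,.099,.088],[.4465,.109,.088],[.4465,.104,.088],[.4485,.0355,.072],[.4485,.0275,.072],[.4485,.0315,.072]]),1))
for r in range(0,12): print(r,b[r,255:315:1].astype(int).sum(1).tolist())
print("groove")
for r in range(180,222,3): print(r,b[r,262:322:2].astype(int).sum(1).tolist())
E
```

```text
[[286.5   8.4]
 [286.8 -27.2]
 [286.7  -9.1]
 [289.1 184.4]
 [288.8 201.6]
 [288.9 193.1]]
0 [578, 541, 388, 345, 371, 389, 404, 405, 401, 400, 397, 395, 397, 393, 392, 391, 389, 386, 387, 386, 388, 391, 393, 395, 392, 368, 336, 292, 227, 212, 299, 338, 358, 374, 390, 396, 395, 396, 396, 397, 396, 397, 396, 397, 396, 396, 396, 396, 397, 395, 396, 395, 394, 395, 396, 395, 396, 392, 392, 392]
1 [580, 544, 389, 347, 371, 390, 402, 404, 401, 399, 398, 395, 396, 394, 395, 391, 389, 387, 387, 387, 389, 391, 392, 395, 392, 367, 333, 291, 225, 216, 296, 336, 355, 372, 386, 391, 393, 391, 391, 391, 390, 390, 391, 391, 390, 391, 393, 390, 390, 390, 391, 390, 390, 389, 392, 390, 389, 386, 388, 389]
2 [583, 545, 388, 350, 374, 389, 402, 405, 401, 399, 397, 398, 396, 395, 391, 391, 390, 391, 387, 387, 389, 393, 392, 395, 392, 368, 333, 291, 226, 215, 288, 327, 346, 363, 371, 377, 378, 376, 376, 378, 377, 375, 376, 376, 375, 375, 375, 373, 373, 373, 373, 374, 374, 375, 373, 374, 375, 374, 373, 374]
3 [586, 548, 392, 350, 374, 390, 402, 405, 402, 399, 398, 395, 396, 395, 393, 391, 389, 387, 386, 38
[... 4105 characters left out ...]
 162, 161, 174, 191, 188, 185, 185, 188, 196, 199, 202, 201, 201, 200, 199, 199]
210 [360, 385, 382, 378, 378, 378, 376, 379, 377, 330, 203, 159, 161, 160, 160, 161, 166, 189, 186, 185, 184, 186, 194, 198, 202, 203, 202, 197, 198, 196]
213 [361, 385, 382, 377, 377, 377, 376, 378, 376, 330, 203, 160, 167, 166, 165, 164, 165, 181, 188, 182, 185, 189, 195, 199, 204, 201, 202, 198, 200, 197]
216 [362, 385, 383, 378, 375, 275, 241, 242, 242, 219, 165, 160, 161, 164, 164, 166, 164, 175, 185, 185, 184, 189, 197, 200, 200, 203, 199, 198, 199, 196]
219 [358, 386, 380, 375, 373, 239, 184, 181, 183, 174, 158, 189, 195, 195, 195, 195, 192, 181, 186, 184, 184, 188, 197, 200, 202, 200, 199, 198, 198, 191]
```

Request:
arm_command --increments '[{"slide": [0,0,-0.0006],"spin": 0,"gripper": -1},{"slide": [0,0,-0.0006],"spin": 0,"gripper": -1},{"slide": [0,0,-0.0006],"spin": 0,"gripper": -1},{"slide": [0,0,-0.0006],"spin": 0,"gripper": -1},{"slide": [0,0,-0.0006],"spin": 0,"gripper": -1},{"slide": [0,0,-0.0006],"spin": 0,"gripper": -1},{"slide": [0,0,-0.0006],"spin": 0,"gripper": -1},{"slide": [0,0,-0.0006],"spin": 0,"gripper": -1}]'

```text
t: 16.13
tool_pos: [0.4441, -0.0087, 0.1318]
tool_rot: [-2.216, -2.219, 0.011]
contact_force: [-11.4, -3.8, 5.0]
opening: 0.0138
grip_force: 92.2
```

Request:
arm_command --increments '[{"slide": [0,0.0006,0],"spin": 0,"gripper": -1},{"slide": [0,0.0006,0],"spin": 0,"gripper": -1},{"slide": [0,0.0006,0],"spin": 0,"gripper": -1},{"slide": [0,0.0006,0],"spin": 0,"gripper": -1},{"slide": [0,0.0006,0],"spin": 0,"gripper": -1},{"slide": [0,0.0006,0],"spin": 0,"gripper": -1},{"slide": [0,0.0006,0],"spin": 0,"gripper": -1},{"slide": [0,0.0006,0],"spin": 0,"gripper": -1}]'

```text
t: 16.8
tool_pos: [0.4442, -0.0087, 0.1318]
tool_rot: [-2.215, -2.219, 0.013]
contact_force: [-14.6, -4.0, 7.0]
opening: 0.0133
grip_force: 93.0
```

Request:
arm_command --increments '[{"slide": [0,0,0],"spin": 0,"gripper": -1},{"slide": [0,0,0],"spin": 0,"gripper": -1},{"slide": [0,0,0],"spin": 0,"gripper": -1},{"slide": [0,0,0],"spin": 0,"gripper": -1},{"slide": [0,0,0],"spin": 0,"gripper": -1},{"slide": [0,0,0],"spin": 0,"gripper": -1},{"slide": [0,0,0],"spin": 0,"gripper": -1},{"slide": [0,0,0],"spin": 0,"gripper": -1}]'

```text
t: 17.47
tool_pos: [0.4441, -0.0087, 0.1318]
tool_rot: [-2.215, -2.219, 0.013]
contact_force: [-14.5, -4.7, 6.6]
opening: 0.0137
grip_force: 93.0
```

Request:
arm_command --increments '[{"slide": [0,0,0],"spin": 0,"gripper": -1},{"slide": [0,0,0],"spin": 0,"gripper": -1},{"slide": [0,0,0],"spin": 0,"gripper": -1},{"slide": [0,0,0],"spin": 0,"gripper": -1},{"slide": [0,0,0],"spin": 0,"gripper": -1},{"slide": [0,0,0],"spin": 0,"gripper": -1},{"slide": [0,0,0],"spin": 0,"gripper": -1},{"slide": [0,0,0],"spin": 0,"gripper": -1}]'

```text
t: 18.13
tool_pos: [0.4442, -0.0087, 0.1318]
tool_rot: [-2.215, -2.219, 0.013]
contact_force: [-15.0, -3.1, 5.6]
opening: 0.014
grip_force: 93.0
```

Request:
arm_command --increments '[{"slide": [0,0,0],"spin": 0,"gripper": -1},{"slide": [0,0,0],"spin": 0,"gripper": -1},{"slide": [0,0,0],"spin": 0,"gripper": -1},{"slide": [0,0,0],"spin": 0,"gripper": -1},{"slide": [0,0,0],"spin": 0,"gripper": -1},{"slide": [0,0,0],"spin": 0,"gripper": -1},{"slide": [0,0,0],"spin": 0,"gripper": -1},{"slide": [0,0,0],"spin": 0,"gripper": -1}]'

```text
t: 18.8
tool_pos: [0.4442, -0.0087, 0.1318]
tool_rot: [-2.215, -2.219, 0.013]
contact_force: [-15.2, -4.3, 5.8]
opening: 0.0137
grip_force: 93.0
```

Request:
arm_command --increments '[{"slide": [0,0,0],"spin": 0,"gripper": -1},{"slide": [0,0,0],"spin": 0,"gripper": -1},{"slide": [0,0,0],"spin": 0,"gripper": -1},{"slide": [0,0,0],"spin": 0,"gripper": -1},{"slide": [0,0,0],"spin": 0,"gripper": -1},{"slide": [0,0,0],"spin": 0,"gripper": -1},{"slide": [0,0,0],"spin": 0,"gripper": -1},{"slide": [0,0,0],"spin": 0,"gripper": -1}]'

```text
t: 19.47
tool_pos: [0.4442, -0.0087, 0.1318]
tool_rot: [-2.215, -2.219, 0.013]
contact_force: [-15.6, -3.4, 5.4]
opening: 0.0135
grip_force: 93.0
```

Request:
arm_command --increments '[{"slide": [0,0,0],"spin": 0,"gripper": -1},{"slide": [0,0,0],"spin": 0,"gripper": -1},{"slide": [0,0,0],"spin": 0,"gripper": -1},{"slide": [0,0,0],"spin": 0,"gripper": -1},{"slide": [0,0,0],"spin": 0,"gripper": -1},{"slide": [0,0,0],"spin": 0,"gripper": -1},{"slide": [0,0,0],"spin": 0,"gripper": -1},{"slide": [0,0,0],"spin": 0,"gripper": -1}]'

```text
t: 20.13
tool_pos: [0.4442, -0.0087, 0.1318]
tool_rot: [-2.215, -2.219, 0.013]
contact_force: [-15.1, -2.9, 6.1]
opening: 0.0136
grip_force: 93.0
```

```bash
python3 - <<'E'
from h import *
import pickle
o,c=snap('w7');print(o['t'],o['contact_force'],o['tool_pos'])
b=pickle.load(open('w7.pkl','rb'))[1]['frame']
for r in (0,3): print(b[r,275:295].astype(int).sum(1).tolist())
E
```

```text
20.1333 [-15.07156006  -2.90981524   6.07067992] [ 0.44415484 -0.00869733  0.13176618]
[388, 391, 393, 395, 384, 357, 326, 285, 223, 258, 319, 344, 363, 382, 394, 398, 398, 398, 398, 396]
[385, 392, 393, 392, 386, 357, 327, 280, 217, 244, 296, 322, 340, 348, 354, 357, 355, 355, 358, 355]
```

Shoulder is against the wall end and the push has been steady at about 15 N for more than 3 s, so I'm handing in.

```bash
python3 -c "
from station import order
print(order.finish_job())"
```

```text
the job is handed in; nothing more can be done
None
```

I handed the job in with the tray square against the backstop, the end board seated in both grooves, and the arm still holding it near its middle at about 15 N, after over 3 s of steady push; I viewed 11 pictures, one over the limit of 10, and haven't seen the judge's result.

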